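# Hang the hook-on basket in the notch of the cleaning tub

## Task

Take the small steel basket by its orange grip and hook its bent lip over the blue edge clip on the cleaning tub's near wall, so that the basket hangs inside the tub. The clip's notch has to be found by feel or by eye: let the hook strap drop fully into it, press it home with a light push of about 5 N, and let go. Work gently: never force the basket against the tub (stay below 20 N), and leave the clear vial and the blue adapter alone.

Things in the scene. Friction and masses are not known exactly. Their poses are not given: they have to be found in the camera images.
- tub: Empty open steel tub, fixed to the table, 130 x 230 x 76 mm (x, y, z), walls and floor 5 mm. Origin: centre of its underside, z up; its -x wall faces the robot (yaw within 0.2 rad). That wall carries a blue edge clip that no hand can shift: 150 mm long (y), 9 mm thick (x), 62 to 90 mm above the table, its legs 2 mm proud of the wall inside and out.
- wall_mid (a point): Middle of the clipped wall's length, in the tub at (-62.5, 0, 80) mm. The clip has one square notch halfway along, 17 mm wide (y), 10 mm deep (floor at z = 80), open through its thickness. The clip sits differently each time: notch centre anywhere within 28 mm along y of this point, not measured. A strap at y = -37 or +37 mm from here always rests on the clip's top, beside the notch.
- basket: Loose steel hook-on basket, 0.10 to 0.17 kg, upright on the table (yaw within 0.5 rad). Cup 52 x 60 x 32 mm; origin: centre of its underside, z up. At its -x side a strap 14 mm wide (y), 3 mm thick rises to a bridge (underside at z = 60, top 63 mm) and bends down as a lip that ends at z = 34 mm, tip flared outward. It hangs with the lip outside the tub, cup inside, axes parallel to the tub's.
- hook (a point): Middle of the underside of the bridge, in the basket at (-35.25, 0, 60) mm, midway in the 12.5 mm gap between strap and lip (gap x = -41.5 to -29 mm; lip's outside x = -46 mm). It is 90 mm above the table when on the clip's top, 80 mm when fully in the notch.
- grip (a point): Middle of the orange grip plate: 8 mm thick (x), 26 mm wide (y), from 70 to 108 mm above the basket's underside; this point at (-32, 0, 92) mm in the basket. Grasp it from above across its thickness (the basket's x).
- sleeve_vial: Clear tube with a blue cap, 30 mm across, 75 mm tall, standing on the table; leave alone. Origin: centre of its underside.
- sc_adapter_4: Small blue fibre adapter, 34 x 22 x 13 mm, lying on the table; leave alone. Origin: its underside centre.
Things that resemble listed ones, but are neither listed nor needed, are in the scene too. What is shaped like the basket but pink or turquoise is not meant.

How it is judged:
On the way:
1. the strap is fully down in the notch (bridge underside 77 to 83 mm above the table) and is pressed home there with more than 3 N (z of hook in the frame of tub between 0.077 and 0.083 m and x of hook in the frame of tub between -0.0675 and -0.0575 m and y of hook in the frame of tub between -0.032 and 0.032 m and contact force between basket and tub above 3 N), for 0.2 s.
At the end, for the whole second after the job is handed in: The basket hangs released and at rest in the tub: hook point 77 to 83 mm above the tub's underside, within 5 mm of the near wall's middle plane and 32 mm of its middle (in the notch), upright within 0.15 rad, x axis within 0.2 rad of the tub's (z of hook in the frame of tub between 0.077 and 0.083 m and x of hook in the frame of tub between -0.0675 and -0.0575 m and y of hook in the frame of tub between -0.032 and 0.032 m and angle between basket's own z axis and vertical below 0.15 rad and angle between the x axis of basket and the x axis of tub, either way round below 0.2 rad and linear speed of basket below 0.02 m/s and contact force between basket and the fingers below 0.1 N); the robot touches nothing.
It fails at once if the basket is pressed against the tub or its clip with more than 20 N (contact force between basket and tub above 20 N).
It fails at once if the vial is moved more than 15 mm or tipped (distance of sleeve_vial from where it was at the start of the episode above 0.015 m or angle between sleeve_vial's own z axis and vertical above 0.3 rad).
It fails at once if the blue adapter is moved more than 15 mm (distance of sc_adapter_4 from where it was at the start of the episode above 0.015 m).
It also fails if it takes over 61 s, if anything falls off the work surface, if the arm or the gripper's body presses on something with over 40 N, if the wrist force passes 120 N, or if a joint passes its speed limit or range.

## Robot

A 6-joint arm with a two-finger parallel gripper is mounted at the origin on a cart in front of the work surface, level with it; the furniture and walls round the work are solid. World frame = base frame: x ahead of the robot, y to its left, z up, the work surface at z = 0. Lengths are in m, angles in rad, forces in N, time in s.
With the tool pointing down it reaches from about 0.225 to 0.875 m from the base axis. Payload 3.4 kg.
Tool frame: the origin (TCP) lies at the very end of the fingers, on their centre line; the grasp point (between the pads) lies 19 mm behind it; z points along the fingers, x is the direction in which the jaws open and shut, and the axes are right-handed (so a half turn about z gives the same grasp; the last joint's range is limited). The gripper opens to 85 mm and grips with 20 to 120 N. Pads are 22 mm wide; open, the fingers measure 114 mm over their backs; the gripper's body (76 mm by 85 mm) begins 54 mm behind the grasp point. The pads swing forward as they close: fully open they stand 13 mm farther back than shut.
Start: joints at [0.986, 0.276, 1.505, -0, 1.361, -0.121], TCP at [0.257, 0.514, 0.21] pointing down, gripper open.
Joint ranges: [-2.89, 2.89], [-0.75, 2.08], [0.22, 2.7], [-1.18, 4.32], [0.11, 2.71], [-2.7, 2.7]. Speed limits (rad/s): [2.57, 2.57, 3.14, 3.14, 3.14, 3.14].

## Interface

Orientations are given as a unit quaternion [w, x, y, z].
In Python, from rig import manip gives the robot as it stands.
- The arm moves only by the tool carry_out, never from a script. Its argument "series" is a list of rows, each a list of 2 entries, a list of its own where there are three numbers: the shift along the tool's x, y, z in mm, then the turn about the tool's z in degrees. A call has 1 to 10 rows; each row shifts and turns the pose as measured when the row begins, along the tool's axes as they then stand; what a row does not reach is not made up. A row lasts 1/12 s, in which the tool goes at most 41.7 mm and 7.16 degrees, less where a joint would pass 70% of its speed; a pose out of reach is approached as far as the arm can. A call is refused whole if a number of a shift passes 41.7 or a number of a turn 7.16, either way. A call with a gripper value outside its range is refused whole. "fingers" is the finger opening in mm, from 0 to 85.4, set as the call begins (left out, the last holds). The fingers move at their own pace and stop on an object; "squeeze" is the grip in N (left out, the last holds). Time passes only in rows, so rows that do not move let the fingers close. It gives the time, the measured TCP pose, the force and the opening at its end, in the units of the state.
- manip.get_state(): the state, without advancing time (a new reading comes with each control period).
- manip.get_image(name): name is "scene" or "top" or "wrist"; returns a dict with "frame" (400x640x3 uint8, blue, green, red), "K" (3x3 intrinsics, pixels), "k1" (the pictures are not rectified: a ray, as slopes to the right and down, at radius r is drawn at 1 + k1 r^2 times it, then the intrinsics apply), "rvec" (rotation vector, rad) and "tvec" (3), from world to camera coordinates, as OpenCV has them; the wrist camera has in their place "mount" (4x4, takes a point from camera to tool coordinates, whose origin is the TCP and whose axes are the tool frame's). Camera axes: x right, y down, z forward; pixel columns grow to the right and rows downward; lengths in m; the calibration is good to about 2 mm. A picture is of the moment at which its call begins: read the wrist's pose just before it. There is no depth.
- manip.sign_off(): hands the job in, once; it reports no verdict.
The state is a dict: "clock": time; "qpos": joint angles; "qd": joint speeds; "effort": joint torques, N m; "position": TCP position; "ee_rot": TCP orientation; "contact_force": force on the tool from outside, world axes, zero at the start; "moment": the same for the moment, N m; "width": finger opening in m.
Only numpy, scipy, OpenCV 4.12 (cv2) and the standard library are available. Lean on these libraries where they do the work, as an engineer would, in place of code of your own. Each camera call takes 0.05 s, during which the arm holds its last target. There are 200 camera calls.

## Working session

There is one attempt and no reset: what is moved stays moved. The work goes in short steps, Python scripts to look and compute and a tool call to move; the robot and the scene stay as the last step left them, time stands still between calls to the robot, and variables do not carry over. Pictures are saved under pics/ and viewed, about 8 in all and at most 12, crops included, and the job is handed in when it is done.

Besides the shell and the picture viewer there is one more tool, called by a JSON object that holds its "fn" and its "kwargs", one argument or row to a line. carry_out: Moves the arm, as the interface text tells. Its arguments: {"type":"object","properties":{"series":{"type":"array","items":{"type":"array"}},"fingers":{"type":"number"},"squeeze":{"type":"number"}},"required":["series"]}

```bash
mkdir -p pics; cat > h.py <<'E'
import numpy as np, cv2
from rig import manip
from scipy.spatial.transform import Rotation as R
def st():
    s=manip.get_state(); q=s["ee_rot"]; return s,R.from_quat([q[1],q[2],q[3],q[0]]).as_matrix(),np.array(s["position"])
def cam(name):
    s,Rt,p=st(); im=manip.get_image(name)
    if name=="wrist":
        M=np.array(im["mount"]); Rw=Rt@M[:3,:3]; c=Rt@M[:3,3]+p
    else:
        Rc=cv2.Rodrigues(np.array(im["rvec"],float))[0]; Rw=Rc.T; c=-Rc.T@np.array(im["tvec"],float).ravel()
    return im["frame"],np.array(im["K"]),im["k1"],Rw,c
def ray(C,u,v):
    _,K,k1,Rw,c=C; d=cv2.undistortPoints(np.array([[[u,v]]],float),K,np.array([k1,0,0,0.]))[0,0]
    r=Rw@np.array([d[0],d[1],1]); return c,r
def onz(C,u,v,z):
    c,r=ray(C,u,v); return c+r*(z-c[2])/r[2]
def proj(C,P):
    _,K,k1,Rw,c=C; return cv2.projectPoints(np.array(P,float).reshape(-1,1,3),cv2.Rodrigues(Rw.T)[0],-Rw.T@c,K,np.array([k1,0,0,0.]))[0][:,0]
E
python3 - <<'E'
from h import *
a=cam("scene");b=cam("top")
for n,C in(("scene",a),("top",b)):
    cv2.imwrite(f"pics/{n}0.png",C[0]); print(n,C[4].round(3),C[3][:,2].round(2),C[2])
s,Rt,p=st();print(s,Rt.round(2))
E
```

```text
scene [ 0.173 -0.774  0.567] [ 0.45  0.71 -0.54] -0.08152799348409313
top [ 0.486 -0.127  1.073] [ 0.1  -0.01 -0.99] -0.01611382617549629
{'clock': 0.1, 'qpos': array([ 9.86006450e-01,  2.76539186e-01,  1.50600541e+00, -2.94548363e-05,
        1.36072858e+00, -1.20999326e-01]), 'qd': array([ 0.00141215, -0.0004728 , -0.0044632 ,  0.00084481, -0.00128825,
        0.00052642]), 'effort': array([ 1.38233258e-04, -4.17696404e+01, -2.46404672e+01, -3.87970440e-04,
        5.73959944e-03, -1.65152875e-05]), 'position': array([0.25694831, 0.51381733, 0.20872247]), 'ee_rot': array([ 3.65267655e-04,  8.50686459e-01,  5.25672751e-01, -7.56855849e-04]), 'contact_force': array([ 0.23741197, -0.51195791,  0.39816282]), 'moment': array([0.04220827, 0.02404844, 0.043423  ]), 'width': 0.0853405631018514} [[ 0.45  0.89 -0.  ]
 [ 0.89 -0.45 -0.  ]
 [-0.   -0.   -1.  ]]
```

View pics/scene0.png

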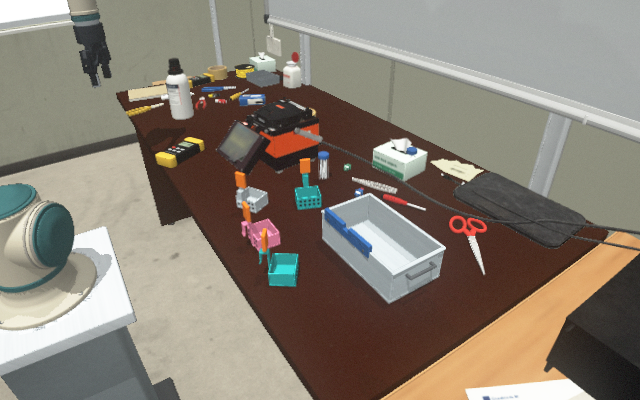

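View pics/top0.png

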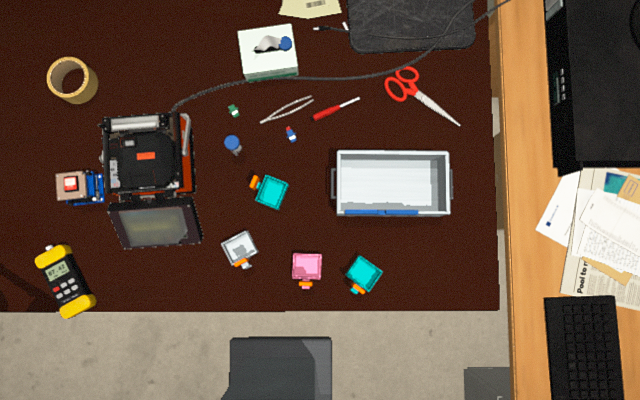

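The scene view shows the steel basket at (250,197) with its grip at (240,180), and the tub with its blue clip at (347,228). The top view shows the basket at (240,247) with its grip at (241,265), the tub at (392,182) with the clip along row 212, the vial at (233,145) and the adapter at (291,134).

```bash
python3 - <<'E'
from h import *
a=cam("scene");b=cam("top")
def mask(C,lo,hi): return cv2.inRange(cv2.cvtColor(C[0],cv2.COLOR_BGR2HSV),lo,hi)
def blobs(m,x0,y0,x1,y1,mn=8):
    k=np.zeros_like(m);k[y0:y1,x0:x1]=m[y0:y1,x0:x1]
    n,l,s,c=cv2.connectedComponentsWithStats(k); return [(s[i].tolist(),c[i].round(1).tolist(),l==i) for i in range(1,n) if s[i][4]>=mn]
O=((5,150,120),(20,255,255))
A=blobs(mask(a,*O),225,165,255,195);B=blobs(mask(b,*O),225,250,258,275)
for q in A+B: print(q[:2])
ca=max(A,key=lambda q:q[0][4])[1];cb=max(B,key=lambda q:q[0][4])[1]
print("onz top .1",onz(b,*cb,.1))
def tri(pa,pb):
    (c1,r1),(c2,r2)=ray(a,*pa),ray(b,*pb); r1=r1/np.linalg.norm(r1);r2=r2/np.linalg.norm(r2)
    t=np.linalg.lstsq(np.c_[r1,-r2],c2-c1,rcond=None)[0];p,q=c1+t[0]*r1,c2+t[1]*r2;return (p+q)/2,np.linalg.norm(p-q)
print("grip",tri(ca,cb))
# cup: steel pixels top
hsv=cv2.cvtColor(b[0],cv2.COLOR_BGR2HSV);m=((hsv[...,2]>90)&(hsv[...,1]<60)).astype(np.uint8)*255
for box,z,n in(((215,225,265,275),.032,"cup"),((325,140,460,225),.076,"tub")):
    for q in blobs(m,*box,60):
        pts=np.array([onz(b,u,v,z)[:2] for v,u in np.argwhere(q[2])]).astype(np.float32); r=cv2.minAreaRect(pts*1000); print(n,q[:2],r)
# clip
for C,box,n in((a,(315,200,380,260),"s"),(b,(335,203,450,222),"t")):
    for q in blobs(mask(C,(95,120,60),(125,255,255)),*box): 
        print("clip",n,q[:2])
        if n=="t":
            pts=np.array([onz(b,u,v,.09)[:2] for v,u in np.argwhere(q[2])]).astype(np.float32);print(cv2.minAreaRect(pts*1000))
c1=cv2.resize(a[0][160:270,220:400],None,fx=4,fy=4,interpolation=2);c2=cv2.resize(b[0][195:285,215:395],None,fx=4,fy=4,interpolation=2)
cv2.imwrite("pics/crop1.png",cv2.resize(np.vstack([c1,c2]),None,fx=.74,fy=.74))
E
```

```text
([234, 171, 13, 17, 160], [240.0, 179.0])
([234, 258, 15, 9, 61], [240.4, 262.0])
onz top .1 [0.45850641 0.02494062 0.1       ]
grip (array([0.45831643, 0.02626105, 0.09139969]), np.float64(0.00011022109419690352))
cup ([221, 231, 37, 35, 754], [238.9, 246.9]) ((487.4999084472656, 38.95686721801758), (55.934104919433594, 65.86128997802734), 27.065771102905273)
tub ([336, 150, 117, 67, 6979], [394.0, 180.7]) ((620.8140869140625, -289.5274353027344), (242.4556884765625, 139.0334930419922), 89.81000518798828)
clip s ([325, 208, 47, 49, 625], [347.7, 232.2])
clip t ([345, 210, 73, 5, 333], [382.8, 211.8])
((558.6550903320312, -259.5270690917969), (147.48629760742188, 8.203697204589844), 89.81932067871094)
```

View pics/crop1.png

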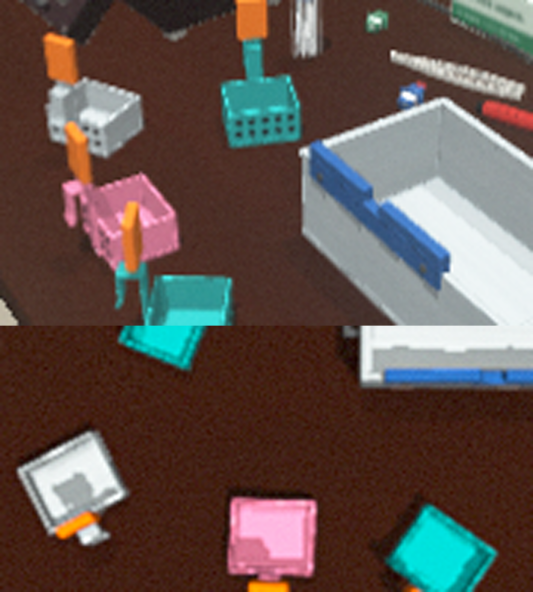

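{"fn": "carry_out", "kwargs": {
  "series": [
    [[-26,30,-4],0],
    [[-26,30,-4],0],
    [[-26,30,-4],0],
    [[-26,30,-4],0],
    [[-26,30,-4],0],
    [[-26,30,-4],0],
    [[-26,30,-4],0],
    [[-26,30,-4],0],
    [[-26,30,-4],0],
    [[-26,30,-4],0]
  ],
  "fingers": 60
}}

```text
clock: 1.03
position: [0.4117, 0.1404, 0.2462]
ee_rot: [-0.001, 0.846, 0.533, -0.001]
contact_force: [0.6, 0.0, -0.1]
width: 0.0599
```

{"fn": "carry_out", "kwargs": {
  "series": [
    [[0,0,0],6],
    [[0,0,0],6],
    [[0,0,0],6],
    [[0,0,0],6],
    [[0,0,0],6],
    [[0,0,0],6],
    [[0,0,0],2],
    [[0,0,0],0]
  ]
}}

```text
clock: 1.7
position: [0.4159, 0.128, 0.2465]
ee_rot: [0.002, 0.979, 0.203, -0.001]
contact_force: [0.3, -0.7, 0.4]
width: 0.0598
```

```bash
cat >> h.py <<'E'
def go(target,deg):
    s,Rt,p=st(); d=Rt.T@(np.array(target)-p)*1000; a=np.degrees(np.arctan2(Rt[1,0],Rt[0,0])); print("t",round(s["clock"],2),"p",p.round(4),"ang",a.round(1),"tool shift mm",d.round(1),"turn",round((a-deg+180)%360-180,1),"F",np.round(s["contact_force"],1),"w",round(s["width"]*1000,1),"tilt",Rt[:,2].round(3))
E
python3 -c "
from h import *
go([.4583,.0263,.15],26)"
```

```text
t 1.7 p [0.4159 0.128  0.2465] ang 23.4 tool shift mm [ -1.2 109.8  96.9] turn -2.6 F [ 0.3 -0.7  0.4] w 59.8 tilt [-0.001 -0.005 -1.   ]
```

{"fn": "carry_out", "kwargs": {
  "series": [
    [[0,22,10],-2],
    [[0,22,10],0],
    [[0,22,10],0],
    [[0,22,10],0],
    [[0,20,10],0],
    [[0,0,5],0],
    [[0,0,0],0]
  ]
}}

```text
clock: 2.28
position: [0.4637, 0.0277, 0.1901]
ee_rot: [0.001, 0.974, 0.226, 0.001]
contact_force: [-0.9, 0.3, -0.2]
width: 0.0603
```

```bash
python3 - <<'E'
from h import *
go([.4583,.0263,.15],26)
C=cam("wrist");cv2.imwrite("pics/w1.png",C[0]);print(C[4],C[3][:,2])
m=cv2.inRange(cv2.cvtColor(C[0],cv2.COLOR_BGR2HSV),(5,150,120),(20,255,255))
n,l,s,c=cv2.connectedComponentsWithStats(m)
for i in range(1,n):
    if s[i][4]>100:
        pts=np.array([onz(C,u,v,.108)[:2]*1000 for v,u in np.argwhere(l==i)],np.float32);print(s[i],c[i],cv2.minAreaRect(pts))
E
```

```text
t 2.28 p [0.4637 0.0277 0.1901] ang 26.1 tool shift mm [-5.5 -1.3 40.1] turn 0.1 F [-0.9  0.3 -0.2] w 60.3 tilt [ 0.002 -0.002 -1.   ]
[0.42639038 0.1023973  0.3556722 ] [ 0.14052658 -0.28691243 -0.94759355]
[616  24  24  21 330] [628.16969697  34.68181818] ((595.654541015625, 225.5621337890625), (16.343502044677734, 12.145100593566895), 17.83660888671875)
[602  55  24  17 282] [613.19858156  63.62765957] ((597.642333984375, 204.34971618652344), (16.059518814086914, 10.296025276184082), 15.8980073928833)
[ 556   94   84   97 1489] [585.33310947 141.64472801] ((635.3426513671875, 160.22232055664062), (83.2158203125, 45.270469665527344), 4.461806297302246)
[314 168  14  46 349] [321.1260745  187.90544413] ((454.7275390625, 30.333162307739258), (9.181896209716797, 35.03382873535156), 28.78757095336914)
[457 270  36  45 405] [471.51851852 288.91358025] ((607.787353515625, 7.020140647888184), (10.845293045043945, 52.55978775024414), 64.16780090332031)
[203 273  22  34 128] [212.0625    290.2265625] ((411.67578125, -85.54386901855469), (38.49290466308594, 4.2111897468566895), 86.24317932128906)
```

View pics/w1.png

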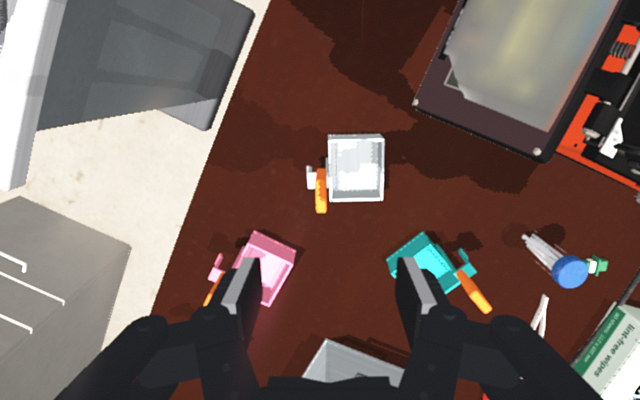

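The wrist view shows the grip at (321,188). Its top face works out to about (457, 26) mm at yaw ≈ 27–28°, which agrees with the triangulated point, so I'll descend.

{"fn": "carry_out", "kwargs": {
  "series": [
    [[-6,-2,10],-1.5],
    [[0,0,20],0],
    [[0,0,20],0],
    [[0,0,20],0],
    [[0,0,20],0],
    [[0,0,16],0],
    [[0,0,8],0],
    [[0,0,0],0]
  ]
}}

```text
clock: 3.0
position: [0.46, 0.0342, 0.0788]
ee_rot: [0.002, 0.969, 0.245, 0.007]
contact_force: [-0.5, -0.6, 0.5]
width: 0.06
```

```bash
python3 - <<'E'
from h import *
go([.4577,.0263,.074],27)
C=cam("wrist");cv2.imwrite("pics/w2.png",C[0])
E
```

```text
t 3.0 p [0.46   0.0342 0.0788] ang 28.4 tool shift mm [-5.8  5.8  4.8] turn 1.4 F [-0.5 -0.6  0.5] w 60.0 tilt [ 0.015  0.    -1.   ]
```

View pics/w2.png

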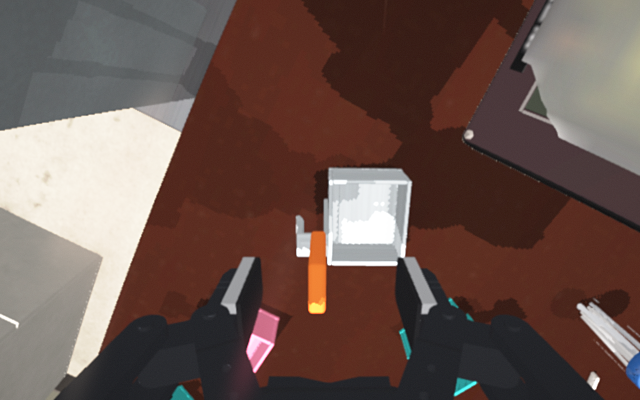

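The wrist view shows the grip at (317,270) between the fingers (240 and 415), slightly left of centre. I'll centre on it, then close gently.

{"fn": "carry_out", "kwargs": {
  "series": [
    [[-3,3,2],0.7],
    [[-3,3,2],0],
    [[0,0,0],0],
    [[0,0,0],0]
  ]
}}

```text
clock: 3.38
position: [0.4605, 0.0259, 0.0788]
ee_rot: [0.003, 0.971, 0.24, 0.011]
contact_force: [-0.0, -0.2, 0.1]
width: 0.0601
```

```bash
python3 -c "
from h import *
go([.4577,.0263,.074],27)"
```

```text
t 3.38 p [0.4605 0.0259 0.0788] ang 27.7 tool shift mm [-2.4 -1.7  4.7] turn 0.7 F [-0.  -0.2  0.1] w 60.1 tilt [ 0.023 -0.001 -1.   ]
```

{"fn": "carry_out", "kwargs": {
  "series": [
    [[-1,0,3],0],
    [[-1,0,3],0],
    [[0,0,0],0],
    [[0,0,0],0]
  ]
}}

```text
clock: 3.72
position: [0.4599, 0.0243, 0.0736]
ee_rot: [0.004, 0.971, 0.239, 0.013]
contact_force: [-0.3, -0.3, 0.5]
width: 0.0599
```

{"fn": "carry_out", "kwargs": {
  "series": [
    [[0,0,0],0],
    [[0,0,0],0],
    [[0,0,0],0],
    [[0,0,0],0]
  ],
  "fingers": 0,
  "squeeze": 40
}}

```text
clock: 4.05
position: [0.4599, 0.0243, 0.0735]
ee_rot: [0.003, 0.971, 0.239, 0.013]
contact_force: [-0.1, -0.3, 0.3]
width: 0.0114
```

```bash
python3 -c "
from h import *
go([.4577,.0263,.074],27)"
```

```text
t 4.05 p [0.4599 0.0243 0.0735] ang 27.7 tool shift mm [-1.  -2.8 -0.5] turn 0.7 F [-0.1 -0.3  0.3] w 11.4 tilt [ 0.026 -0.001 -1.   ]
```

{"fn": "carry_out", "kwargs": {
  "series": [
    [[0,0,0],0],
    [[0,0,0],0],
    [[0,0,0],0],
    [[0,0,0],0]
  ]
}}

```text
clock: 4.38
position: [0.4598, 0.0243, 0.0735]
ee_rot: [0.003, 0.971, 0.239, 0.012]
contact_force: [-0.1, -0.2, -0.3]
width: 0.007
```

{"fn": "carry_out", "kwargs": {
  "series": [
    [[0,0,-8],0],
    [[0,0,-16],0],
    [[0,0,-20],0],
    [[0,0,-20],0],
    [[0,0,-20],0],
    [[0,0,-20],0],
    [[0,0,-12],0],
    [[0,0,-6],0],
    [[0,0,0],0]
  ]
}}

```text
clock: 5.13
position: [0.4537, 0.0248, 0.2027]
ee_rot: [0.002, 0.971, 0.239, 0.01]
contact_force: [0.3, 0.1, -2.1]
width: 0.0065
```

```bash
python3 -c "
from h import *
go([.50,-.1,.20],0)"
```

```text
t 5.13 p [0.4537 0.0248 0.2027] ang 27.7 tool shift mm [-17.  132.    3.7] turn 27.7 F [ 0.3  0.1 -2.1] w 6.5 tilt [ 0.02 -0.   -1.  ]
```

{"fn": "carry_out", "kwargs": {
  "series": [
    [[0,0,-1],4],
    [[0,0,-1],4],
    [[0,0,-1],4],
    [[0,0,-1],4],
    [[0,0,0],4],
    [[0,0,0],4],
    [[0,0,0],2],
    [[0,0,0],0]
  ]
}}

```text
clock: 5.8
position: [0.4485, 0.0254, 0.2013]
ee_rot: [-0.001, 1.0, 0.003, 0.004]
contact_force: [-0.9, -0.2, -0.5]
width: 0.007
```

{"fn": "carry_out", "kwargs": {
  "series": [
    [[9,20,0],0],
    [[9,25,0],0],
    [[9,28,0],0],
    [[9,28,0],0],
    [[9,28,0],0],
    [[9,28,0],0],
    [[9,28,0],0],
    [[9,28,0],0],
    [[9,20,0],0],
    [[9,10,0],0]
  ]
}}

```text
clock: 6.63
position: [0.538, -0.2224, 0.1911]
ee_rot: [-0.005, 1.0, 0.012, -0.004]
contact_force: [0.0, 0.9, -1.2]
width: 0.0062
```

```bash
python3 -c "
from h import *
go([.562,-.2595,.20],0)"
```

```text
t 6.63 p [ 0.538  -0.2224  0.1911] ang 1.4 tool shift mm [23.  37.6 -9.5] turn 1.4 F [ 0.   0.9 -1.2] w 6.2 tilt [-0.008  0.01  -1.   ]
```

```bash
python3 - <<'E'
from h import *
C=cam("scene");cv2.imwrite("pics/s2.png",C[0]);W=cam("wrist")
s0=cv2.imread("pics/scene0.png");D=(s0,)+C[1:]
m=cv2.inRange(cv2.cvtColor(s0,cv2.COLOR_BGR2HSV),(95,120,60),(125,255,255));m[:200]=0;m[262:]=0;m[:,:318]=0;m[:,378:]=0
# upper profile of clip mask; point on plane x=.5542 (outer face)
for u in range(322,374):
    v=np.flatnonzero(m[:,u])
    if len(v):
        c,r=ray(D,u,v[0]-.5);p=c+r*(.5632-c[0])/r[0];p2=onz(D,u,v[0]-.5,.09);print(u,v[0],v[-1],"plane",(p[1:]*1000).round(),"z90",(p2[:2]*1000).round())
a=cv2.resize(C[0][140:290,260:420],None,fx=4,fy=4,interpolation=2)
cv2.imwrite("pics/s2c.png",a);cv2.imwrite("pics/w3.png",W[0])
E
```

```text
325 208 218 plane [-178.   86.] z90 [ 560. -183.]
326 208 219 plane [-182.   88.] z90 [ 561. -185.]
327 208 217 plane [-186.   90.] z90 [ 563. -186.]
328 208 217 plane [-189.   92.] z90 [ 565. -187.]
329 210 222 plane [-193.   89.] z90 [ 562. -194.]
330 210 223 plane [-197.   91.] z90 [ 564. -195.]
331 211 224 plane [-201.   91.] z90 [ 564. -200.]
332 212 225 plane [-204.   90.] z90 [ 564. -204.]
333 212 226 plane [-208.   92.] z90 [ 565. -205.]
334 214 227 plane [-212.   90.] z90 [ 563. -212.]
335 214 227 plane [-215.   92.] z90 [ 565. -213.]
336 215 229 plane [-219.   91.] z90 [ 564. -217.]
337 216 230 plane [-222.   91.] z90 [ 564. -221.]
338 217 230 plane [-226.   90.] z90 [ 564. -225.]
339 218 231 plane [-229.   90.] z90 [ 563. -229.]
340 218 232 plane [-233.   92.] z90 [ 565. -230.]
341 220 233 plane [-236.   89.] z90 [ 563. -237.]
342 220 234 plane [-240.   91.] z90 [ 564. -238.]
343 221 235 plane [-243.   91.] z90 [ 564. -242.]
344 222 236 plane [-247.   91.] z90 [ 564. -246.]
345 223 237 plane [-250.   90.] z90 [ 563. -250.]
346 228 238 plane [-254.   80.] z90 [ 555. -264.]

[... 549 characters left out ...]

358 235 248 plane [-293.   88.] z90 [ 561. -295.]
359 235 249 plane [-296.   90.] z90 [ 563. -296.]
360 236 250 plane [-299.   89.] z90 [ 563. -300.]
361 237 251 plane [-302.   89.] z90 [ 562. -303.]
362 238 248 plane [-305.   88.] z90 [ 562. -307.]
363 239 253 plane [-308.   88.] z90 [ 562. -310.]
364 240 254 plane [-311.   88.] z90 [ 561. -314.]
365 241 255 plane [-314.   87.] z90 [ 561. -317.]
366 241 256 plane [-317.   89.] z90 [ 563. -318.]
367 242 257 plane [-320.   89.] z90 [ 562. -321.]
368 243 256 plane [-323.   88.] z90 [ 562. -325.]
369 244 251 plane [-326.   88.] z90 [ 562. -328.]
370 245 251 plane [-329.   88.] z90 [ 561. -331.]
371 246 250 plane [-332.   87.] z90 [ 561. -335.]
```

View pics/s2c.png

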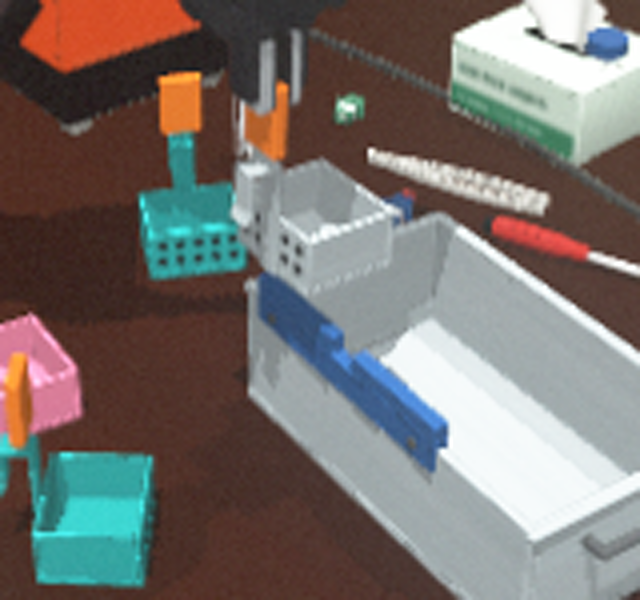

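View pics/w3.png

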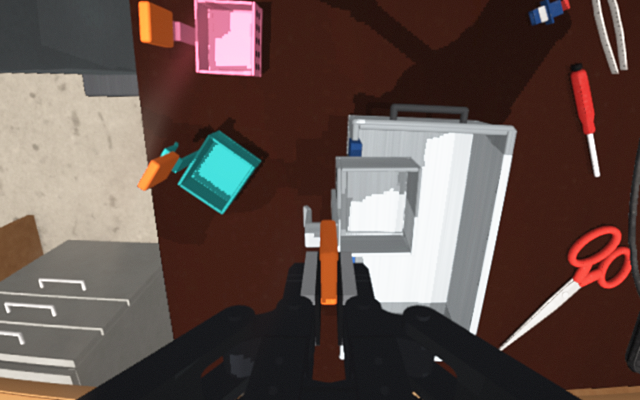

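Scene crop: the basket is held upright and the notch is at about (340,355) in the crop, which puts its centre at y ≈ -0.260. The wrist view shows the basket parallel to the tub. Next I'll move over the notch.

{"fn": "carry_out", "kwargs": {
  "series": [
    [[6,8,2],0.7],
    [[6,10,2],0.7],
    [[6,10,2],0],
    [[5,10,2],0],
    [[0,3,0],0],
    [[0,0,0],0],
    [[0,0,0],0]
  ]
}}

```text
clock: 7.32
position: [0.5623, -0.2631, 0.1787]
ee_rot: [-0.007, 1.0, 0.0, -0.006]
contact_force: [-0.7, 0.4, -1.1]
width: 0.0071
```

```bash
cat > look.py <<'E'
from h import *
import sys
go([.562,-.263,.175],0)
S=cam("scene");T=cam("top");W=cam("wrist")
for n,C in(("s",S),("t",T),("w",W)): cv2.imwrite(f"pics/{n}_{sys.argv[1]}.png",C[0])
p=proj(S,[.56,-.26,.1])[0].astype(int);a=cv2.resize(S[0][p[1]-55:p[1]+45,p[0]-50:p[0]+50],(600,600),interpolation=2)
cv2.imwrite("pics/sc_%s.png"%sys.argv[1],a);print(p)
def orange(C,y0):
    m=cv2.inRange(cv2.cvtColor(C[0],cv2.COLOR_BGR2HSV),(5,150,120),(20,255,255));n,l,s,c=cv2.connectedComponentsWithStats(m)
    return [(s[i].tolist(),c[i].round(1).tolist()) for i in range(1,n) if s[i][4]>20]
print("S",orange(S,0));print("W",orange(W,0))
print("expected grip S",proj(S,st()[2]+[0,.0027,.0185]),"W",proj(W,st()[2]+[0,.0027,.0185]))
E
python3 look.py 1
```

```text
t 7.32 p [ 0.5623 -0.2631  0.1787] ang 0.0 tool shift mm [-0.2 -0.   3.7] turn 0.0 F [-0.7  0.4 -1.1] w 7.1 tilt [-0.012  0.014 -1.   ]
[346 221]
S [([301, 123, 18, 12, 112], [312.4, 128.4]), ([259, 131, 60, 27, 838], [286.4, 143.5]), ([299, 158, 12, 16, 160], [304.8, 165.2]), ([344, 172, 12, 20, 129], [350.6, 182.6]), ([242, 201, 9, 21, 138], [246.0, 210.9]), ([261, 229, 7, 23, 117], [264.2, 239.5])]
W [([94, 110, 48, 37, 1112], [116.8, 127.3]), ([320, 221, 18, 84, 1329], [328.4, 262.7])]
expected grip S [[348.93332764 177.62330791]] W [[330.47705989 260.49672689]]
```

View pics/sc_1.png

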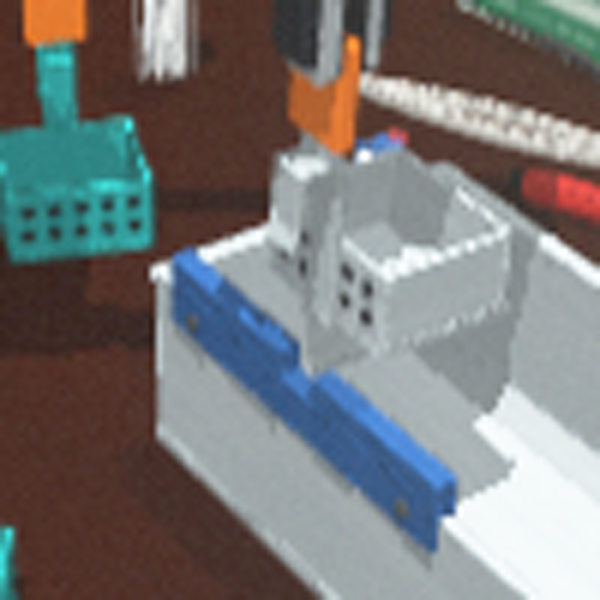

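Scene crop: the basket hovers over the clip, lip outside and cup inside, with the notch at crop (305,375). I'll overlay the expected feature points to check the lateral fit.

```bash
cat > ov.py <<'E'
from h import *
import sys
def ov(S,W,name,dx=0,dy=.0027):
    s,Rt,p=st()
    g=p+np.array([dx,dy,.0185]) # grip point, basket axes = world
    B=lambda q: g+(np.array(q)-[-32,0,92])/1000
    bp=[B(q) for q in[(-36,-13,70),(-28,-13,70),(-36,13,70),(-36,-13,108),(-36,13,108),(-28,-13,108),(-28,13,108),(-46,-7,63),(-46,7,63),(-41.5,-7,34),(26,-30,32),(-26,-30,32),(26,30,32),(-26,30,32)]]
    N=lambda q: np.array([.5587,-.2605,0])+np.array(q)/1000
    np_=[N(q) for q in[(-4.5,-8.5,90),(-4.5,8.5,90),(4.5,-8.5,90),(4.5,8.5,90),(-4.5,75,90),(-4.5,-75,90),(-4.5,-8.5,80),(4.5,-75,90),(4.5,75,90)]]
    out=[]
    for C,(u,v),h,f in((S,(346,205),50,6),(W,(350,210),95,4)):
        a=cv2.resize(C[0][v-h:v+h,u-(50 if f==6 else 70):u+(50 if f==6 else 70)],None,fx=f,fy=f,interpolation=cv2.INTER_NEAREST)
        for P,c in((bp,(0,0,255)),(np_,(0,255,0))):
            for q in proj(C,P): cv2.drawMarker(a,tuple(int(round(t)) for t in ((q-[u-(50 if f==6 else 70),v-h]+.5)*f)),c,0,9,1)
        out.append(a)
    H=600; out=[cv2.resize(o,(int(o.shape[1]*H/o.shape[0]),H)) for o in out]
    o=np.hstack(out); cv2.imwrite(name,cv2.resize(o,(800,int(o.shape[0]*800/o.shape[1])))) 
ov(cam("scene"),cam("wrist"),f"pics/{sys.argv[1]}.png")
E
python3 ov.py ov1
```

```text
(no output)
```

View pics/ov1.png

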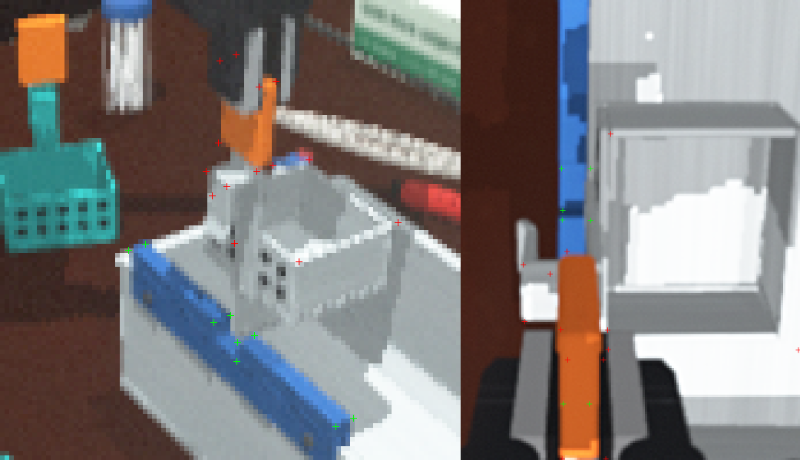

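Scene overlay: the cup, grip and clip markers all lie within about 1 mm of the real corners. The wrist overlay suggests the basket sits about 1 mm towards -x, so I'll bias for that and descend in steps.

{"fn": "carry_out", "kwargs": {
  "series": [
    [[1,0,6],0],
    [[0,0,8],0],
    [[0,0,8],0],
    [[0,0,8],0],
    [[0,0,6],0],
    [[0,0,3],0],
    [[0,0,0],0],
    [[0,0,0],0]
  ]
}}

```text
clock: 8.23
position: [0.5625, -0.2606, 0.1356]
ee_rot: [-0.007, 1.0, 0.001, -0.006]
contact_force: [-0.2, 0.7, -1.3]
width: 0.0067
```

```bash
python3 -c "
from h import *
go([.563,-.263,.108],0)"
```

```text
t 8.23 p [ 0.5625 -0.2606  0.1356] ang 0.1 tool shift mm [ 0.9  2.8 27.6] turn 0.1 F [-0.2  0.7 -1.3] w 6.7 tilt [-0.012  0.014 -1.   ]
```

{"fn": "carry_out", "kwargs": {
  "series": [
    [[0.5,1.5,4],0],
    [[0.5,1.5,5],0],
    [[0,0,5],0],
    [[0,0,4],0],
    [[0,0,3],0],
    [[0,0,2],0],
    [[0,0,0],0],
    [[0,0,0],0]
  ]
}}

```text
clock: 8.9
position: [0.563, -0.2639, 0.1103]
ee_rot: [-0.007, 1.0, 0.001, -0.006]
contact_force: [-0.4, -0.6, -1.5]
width: 0.0065
```

```bash
python3 -c "
from h import *
go([.563,-.263,.108],0)"; python3 ov.py ov2
```

```text
t 8.9 p [ 0.563  -0.2639  0.1103] ang 0.1 tool shift mm [ 0.  -0.9  2.3] turn 0.1 F [-0.4 -0.6 -1.5] w 6.5 tilt [-0.012  0.014 -1.   ]
```

View pics/ov2.png

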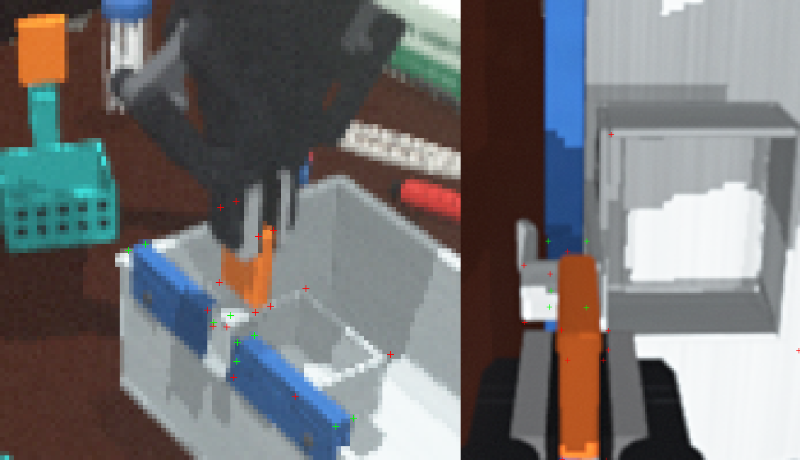

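The hook gap straddles the clip and the lip (display (218,340)) lies over the notch. There is no contact force so far. I'll ease it down and feel for the notch.

{"fn": "carry_out", "kwargs": {
  "series": [
    [[0,-0.4,2],0],
    [[0,0,2],0],
    [[0,0,2],0],
    [[0,0,1.5],0],
    [[0,0,1],0],
    [[0,0,0],0]
  ]
}}

```text
clock: 9.5
position: [0.5635, -0.2635, 0.102]
ee_rot: [-0.007, 1.0, 0.001, -0.005]
contact_force: [0.3, -0.6, -1.6]
width: 0.0068
```

{"fn": "carry_out", "kwargs": {
  "series": [
    [[0,0,1],0],
    [[0,0,1],0],
    [[0,0,1],0],
    [[0,0,0],0]
  ]
}}

```text
clock: 9.83
position: [0.5635, -0.2635, 0.0987]
ee_rot: [-0.007, 1.0, 0.001, -0.005]
contact_force: [-0.1, -0.2, -1.6]
width: 0.0071
```

{"fn": "carry_out", "kwargs": {
  "series": [
    [[0,0,1],0],
    [[0,0,1],0],
    [[0,0,1],0],
    [[0,0,0],0]
  ]
}}

```text
clock: 10.17
position: [0.5635, -0.2635, 0.0954]
ee_rot: [-0.007, 1.0, 0.001, -0.005]
contact_force: [-0.7, 0.2, -0.8]
width: 0.0068
```

{"fn": "carry_out", "kwargs": {
  "series": [
    [[0,0,1],0],
    [[0,0,1],0],
    [[0,0,0],0]
  ]
}}

```text
clock: 10.42
position: [0.5636, -0.2635, 0.0937]
ee_rot: [-0.006, 1.0, 0.001, -0.005]
contact_force: [-0.4, 0.5, -1.4]
width: 0.0066
```

{"fn": "carry_out", "kwargs": {
  "series": [
    [[0,0,1],0],
    [[0,0,0.5],0]
  ]
}}

```text
clock: 10.58
position: [0.5638, -0.2636, 0.0936]
ee_rot: [-0.006, 1.0, 0.001, -0.005]
contact_force: [-1.2, 0.3, 2.0]
width: 0.0064
```

{"fn": "carry_out", "kwargs": {
  "series": [
    [[0,0,1],0]
  ]
}}

```text
clock: 10.67
position: [0.5638, -0.2636, 0.0935]
ee_rot: [-0.006, 1.0, 0.001, -0.004]
contact_force: [-2.5, 1.5, 7.1]
width: 0.0066
```

{"fn": "carry_out", "kwargs": {
  "series": [
    [[0,0,0.7],0],
    [[0,0,0.7],0],
    [[0,0,0.7],0],
    [[0,0,0.7],0]
  ]
}}

```text
clock: 11.0
position: [0.5638, -0.2636, 0.0935]
ee_rot: [-0.005, 1.0, 0.001, -0.004]
contact_force: [-2.1, 1.2, 5.9]
width: 0.0067
```

{"fn": "carry_out", "kwargs": {
  "series": [
    [[0,0,0.7],0],
    [[0,0,0.7],0],
    [[0,0,0.7],0]
  ]
}}

```text
clock: 11.25
position: [0.5638, -0.2636, 0.0935]
ee_rot: [-0.005, 1.0, 0.001, -0.003]
contact_force: [-1.6, 1.5, 6.3]
width: 0.0068
```

{"fn": "carry_out", "kwargs": {
  "series": [
    [[0,0,0],0],
    [[0,0,0],0]
  ]
}}

```text
clock: 11.42
position: [0.5637, -0.2636, 0.0936]
ee_rot: [-0.005, 1.0, 0.001, -0.003]
contact_force: [-0.0, 0.3, 2.1]
width: 0.0072
```

{"fn": "carry_out", "kwargs": {
  "series": [
    [[0,0,0],0],
    [[0,0,0],0],
    [[0,0,0],0],
    [[0,0,0],0],
    [[0,0,0],0],
    [[0,0,0],0]
  ],
  "fingers": 40
}}

```text
clock: 11.92
position: [0.5645, -0.2639, 0.0917]
ee_rot: [-0.005, 1.0, 0.001, -0.003]
contact_force: [0.0, -0.4, -1.2]
width: 0.0397
```

{"fn": "carry_out", "kwargs": {
  "series": [
    [[0,0,-6],0],
    [[0,0,-12],0],
    [[0,0,-20],0],
    [[0,0,-20],0],
    [[0,0,-20],0],
    [[0,0,-20],0],
    [[0,0,-20],0],
    [[0,0,-10],0],
    [[0,0,0],0]
  ]
}}

```text
clock: 12.67
position: [0.5645, -0.2648, 0.2265]
ee_rot: [-0.006, 1.0, 0.001, -0.004]
contact_force: [0.9, -0.1, -0.9]
width: 0.04
```

```bash
python3 - <<'E'
from h import *
go([.563,-.263,.2],0)
S=cam("scene");W=cam("wrist")
s=cv2.resize(S[0][150:270,290:410],(480,480),interpolation=2);w=cv2.resize(W[0][100:340,230:390],(320,480),interpolation=2)
cv2.imwrite("pics/fin.png",np.hstack([s,w]))
E
```

```text
t 12.67 p [ 0.5645 -0.2648  0.2265] ang 0.1 tool shift mm [-1.3 -1.5 26.5] turn 0.1 F [ 0.9 -0.1 -0.9] w 40.0 tilt [-0.008  0.011 -1.   ]
```

View pics/fin.png

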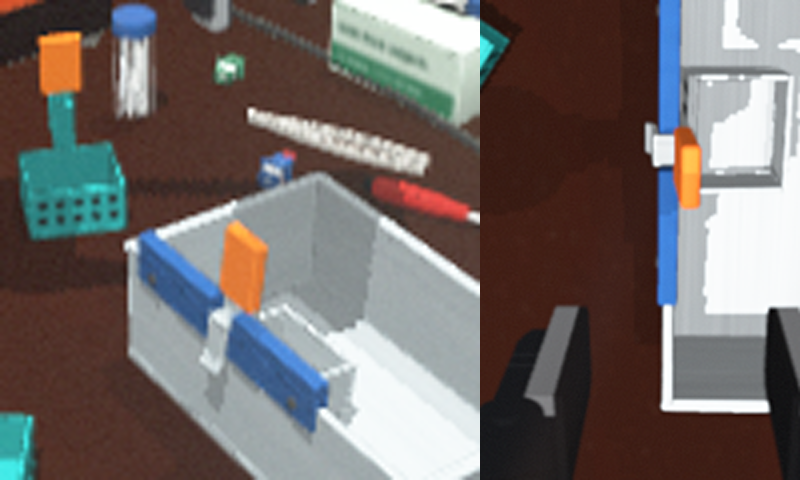

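The basket hangs upright in the notch: the lip is outside at (218,340), the bridge is below the clip top, the cup is inside the tub, and the gripper is clear. The vial and adapter are where they were. Handing in.

```bash
python3 -c "
from rig import manip
print(manip.sign_off())"
```

```text
the job is handed in; nothing more can be done
None
```

The steel basket now hangs in the clip's notch, lip outside the tub and cup inside. I let go of it and handed the job in at about 12.8 s; no verdict was reported.

- **Finding the notch:** The camera images put its centre at y ≈ -0.260 m. The strap went down past the clip's top without resistance and met the floor at a tool height of 93.5 mm, where I expected it.
- **Pressing home:** I pressed for about 0.6 s. The readings were 6–7 N, or about 7–8.5 N once the basket's weight is added. That is a little over the 5 N you asked for, but well below the 20 N limit.
- **Final look:** The basket hangs upright and lines up with the tub, and the gripper is clear of it. The vial and the blue adapter look untouched by eye; I did not measure their positions again.
- **Checks that disagreed:** The overlay on the wrist view put the basket about 1 mm towards the robot, which I allowed for. One cup rim edge there was about 5 mm off, which I couldn't explain. The scene view agreed within about 1 mm, so I relied on it and on the contact forces. The fingers also read 6.5–7 mm on the 8 mm grip plate, but the grip held.

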